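Put the round biscuit stamp away in the sliding-cover box

TASK

Baking is over: slide back the cover of the wooden box, stand the round-footed biscuit stamp upright on the floor of the box (set it down, do not drop it), let go, and slide the cover fully shut again. Leave the square-footed stamp where it stands.

Things in the scene. Friction and masses are not known exactly. Their poses are not given: they have to be found in the camera images.
- box: Fixed light-wood box, 150 (its x) by 220 (its y) by 77 mm high. Origin: centre of its underside, on the counter. Side walls 8, end walls 6, floor 6 mm thick; inside 134 x 208 mm, mouth 120 mm wide in x between two lips over the cover's edges. The flat cover (underside 66, top 72 mm above the counter) slides along the box's +y and, shut, covers the whole mouth.
- cover (a joint): How far the cover is slid back to the box's +y, m: 0 shut, 0.14 end stop (mouth then open from y = -104 to +36 mm, box frame). Starts up to 25 mm ajar, stays where left, slides with about 2 N. On the cover stands a wooden grip bar, 60 mm in x, 16 mm in y, its top 104 mm and foot 72 mm above the counter; centre at x = 0, y = -30 mm (box frame) when shut, moving with the cover.
- round_stamp: Loose biscuit stamp of turned light wood, about 70 g: a round foot 52 mm in diameter and 10 mm thick, with a plain upright round handle 26 mm in diameter on its middle, 50 mm tall in all. Stands upright on the counter. Origin: centre of the foot's underside; z up along the handle.
- square_stamp: The other stamp, to be left alone: same wood and handle (26 mm in diameter, 50 mm tall in all), but a square foot, 48 mm by 48 mm by 10 mm. Loose, standing on the counter. Origin: centre of the foot's underside; z up.

How it is judged:
By the outcome, as a careful person would: the job done as asked, in the order asked, and still so for the second after the job is handed in, with the robot touching nothing.
It also fails if it takes over 58 s, if anything falls off the work surface, if the arm or the gripper's body presses on something with over 40 N, if the wrist force passes 120 N, or if a joint passes its speed limit or range.

ROBOT

A 7-joint arm with a two-finger parallel gripper is mounted at the origin on the work surface. World frame = base frame: x ahead of the robot, y to its left, z up, the work surface at z = 0. Lengths are in m, angles in rad, forces in N, time in s.
With the tool pointing down it reaches from about 0.4 to 0.85 m from the base axis. Payload 4.5 kg.
Tool frame: the origin (TCP) lies on the centre line of the jaws, within the pads' length; the fingertips stand 17 mm ahead of it and the grasp point (between the pads) lies 2 mm behind it (r.tip_reach is the distance from the TCP to the fingertips, in m); z points along the fingers, y is the line along which they close (so a half turn about z gives the same grasp; the last joint's range is limited). The gripper opens to 88 mm and grips with 3 to 60 N. Pads are 18 mm wide; open, the fingers measure 123 mm over their backs; the gripper's body (75 mm by 187 mm) begins 45 mm behind the grasp point.
Start: joints at [-1.272, 0.689, -0.195, 1.565, 0.157, 0.902, -0.215], TCP at [0.164, 0.603, 0.256] pointing down, gripper open.
Joint ranges: [-3.01, 3.01], [-0.46, 2.08], [-1.47, 1.51], [0.13, 2.56], [-1, 4.14], [0.04, 2.09], [-2.66, 2.66]. Speed limits (rad/s): [2.57, 2.57, 3.14, 3.14, 3.14, 3.14, 3.14].

INTERFACE

Orientations are given as a unit quaternion [x, y, z, w].
In Python, from plant import r gives the robot as it stands.
- The arm moves only by the tool step_arm, never from a script. Its argument "steps" is a list of rows, each a list of 7 numbers: the shift along the tool's x, y, z in cm, then the turn, a rotation vector about the tool's x, y, z in degrees, then the gripper's target within -1 to 1 (shut at 1, half-way at 0, fully open at -1). A call has 1 to 8 rows; each row shifts and turns the commanded pose from where the row before left it, along the tool's axes as they then stand; what a row does not reach is not made up. A row lasts 1/8 s, in which the tool goes at most 62.5 mm and 10.7 degrees, less where a joint would pass 70% of its speed; a pose out of reach is approached as far as the arm can. A call with a gripper value outside its range is refused whole. The fingers move at their own pace and stop on an object; "force" is the grip in N (left out, the last holds). Time passes only in rows, so rows that do not move let the fingers close. It gives the time, the measured TCP pose, the force, the opening and the grip force at its end, in the units of the state.
- r.get_state(): the state, without advancing time (a new reading comes with each control period).
- r.snapshot(name): name is "scene" or "top" or "wrist"; returns a dict with "pixels" (420x560x3 uint8, red, green, blue), "fx", "fy", "cx", "cy" (pixels), "dist_coeffs" ([k1, k2, p1, p2, k3] as OpenCV has them; the pictures are not rectified), "cam_to_world" (4x4, takes a point from camera to world coordinates). Camera axes: x right, y down, z forward; pixel columns grow to the right and rows downward; lengths in m; the calibration is good to about 2 mm. A picture is of the moment at which its call begins. There is no depth.
- r.finish_job(): hands the job in; it is judged then, once.
The state is a dict: "clock": time; "q": joint angles; "qd": joint speeds; "joint_torque": joint torques, N m; "tool_pos": TCP position; "eef_rot": TCP orientation; "contact_force": force on the tool from outside, world axes, zero at the start; "moment": the same for the moment, N m; "opening": opening from 0.0 (shut) to 1.0 (fully open); "finger_force": force on a finger pad.
Only numpy, scipy, OpenCV 4.12 (cv2) and the standard library are available. Lean on these libraries where they do the work, as an engineer would, in place of code of your own. Each camera call takes 0.05 s, during which the arm holds its last target. There are 200 camera calls.

## Working session

There is one attempt and no reset: what is moved stays moved. The work goes in short steps, Python scripts to look and compute and a tool call to move; the robot and the scene stay as the last step left them, time stands still between calls to the robot, and variables do not carry over. Pictures are saved under pics/ and viewed, at most 10 in all, crops included, and the job is handed in when it is done.

Besides the shell and the picture viewer there is one more tool, called after "Request:" by a JSON object that holds its "name" and its "arguments", one argument or row to a line. step_arm: Moves the arm, as the interface text tells. Its arguments: {"type":"object","properties":{"steps":{"type":"array","items":{"type":"array","items":{"type":"number"}}},"force":{"type":"number"}},"required":["steps"]}

```bash
ls; mkdir -p pics
cat > h.py <<'E'
import numpy as np, cv2
from plant import r
from scipy.spatial.transform import Rotation as R
def snap(n,f):
    s=r.snapshot(n); p=np.array(s["pixels"]); cv2.imwrite("pics/"+f,p[:,:,::-1])
    np.savez("pics/"+f+".npz",**{k:np.array(v) for k,v in s.items()}); return s
def load(f): return np.load("pics/"+f+".npz")
def KD(s): return np.array([[s["fx"],0,s["cx"]],[0,s["fy"],s["cy"]],[0,0,1.]],float),np.array(s["dist_coeffs"],float)
def p2w(s,uv,z):
    K,D=KD(s); n=cv2.undistortPoints(np.array(uv,float).reshape(-1,1,2),K,D).reshape(-1,2)
    T=np.array(s["cam_to_world"]); d=np.c_[n,np.ones(len(n))]@T[:3,:3].T; o=T[:3,3]
    return o+d*((np.broadcast_to(z,len(n))-o[2])/d[:,2])[:,None]
def w2p(s,P):
    K,D=KD(s); T=np.linalg.inv(np.array(s["cam_to_world"]))
    return cv2.projectPoints(np.array(P,float).reshape(-1,1,3),cv2.Rodrigues(T[:3,:3])[0],T[:3,3],K,D)[0].reshape(-1,2)
E
python3 - <<'E'
from h import *
a=snap("top","top0.png");b=snap("scene","scene0.png")
for s in(a,b): print(np.round(s["cam_to_world"],3),s["fx"])
st=r.get_state();print(st["tool_pos"],st["eef_rot"],R.from_quat(st["eef_rot"]).as_matrix().round(3),r.tip_reach,st["clock"])
E
```

```text
pics
[[ 0.019 -0.982  0.187  0.359]
 [-1.    -0.021 -0.012 -0.07 ]
 [ 0.016 -0.187 -0.982  1.054]
 [ 0.     0.     0.     1.   ]] 539.9590831239035
[[-0.069  0.832 -0.55   1.002]
 [ 0.998  0.063 -0.03  -0.066]
 [ 0.01  -0.551 -0.834  0.763]
 [ 0.     0.     0.     1.   ]] 509.792945368587
[0.16349109 0.60270374 0.25499024] [ 1.31989608e-01  9.91250763e-01 -8.15039103e-04 -5.71468581e-05] [[-0.965  0.262 -0.   ]
 [ 0.262  0.965 -0.002]
 [-0.    -0.002 -1.   ]] 0.017 0.1
```

View pics/top0.png

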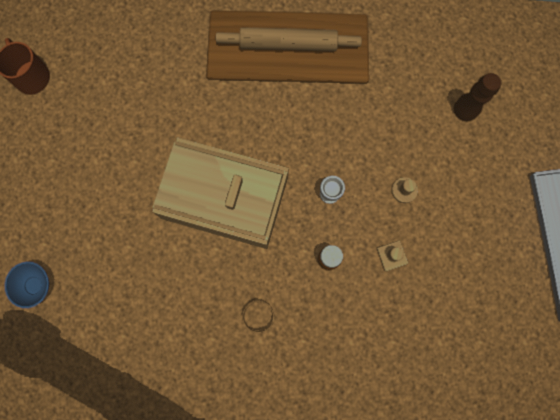

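View pics/scene0.png

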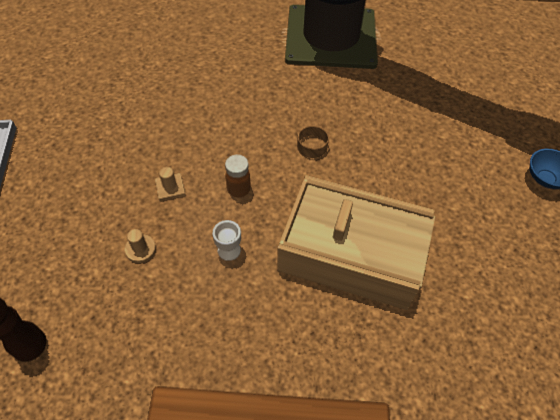

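The top view shows the box (corners about (178,141), (288,168), (268,243), (154,212)), with the grip bar at (233,191). The round stamp is at (405,189) and the square one at (393,256). The scene view agrees, and two jars stand between the box and the stamps. I'll zoom in next.

Run:
```python
import cv2
a=cv2.imread("pics/top0.png");c=cv2.resize(a[132:252,145:295],None,fx=5,fy=5,interpolation=cv2.INTER_CUBIC)
c=cv2.convertScaleAbs(c,alpha=1.3);cv2.imwrite("pics/c1.png",c[:600,:750])
b=cv2.imread("pics/scene0.png");c=cv2.resize(b[145:305,110:445],None,fx=2.35,fy=2.35,interpolation=cv2.INTER_CUBIC)
c2=cv2.resize(a[170:275,310:425],None,fx=4,fy=4,interpolation=cv2.INTER_CUBIC)
cv2.imwrite("pics/c2.png",c2)
```

```text
(no output)
```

View pics/c1.png

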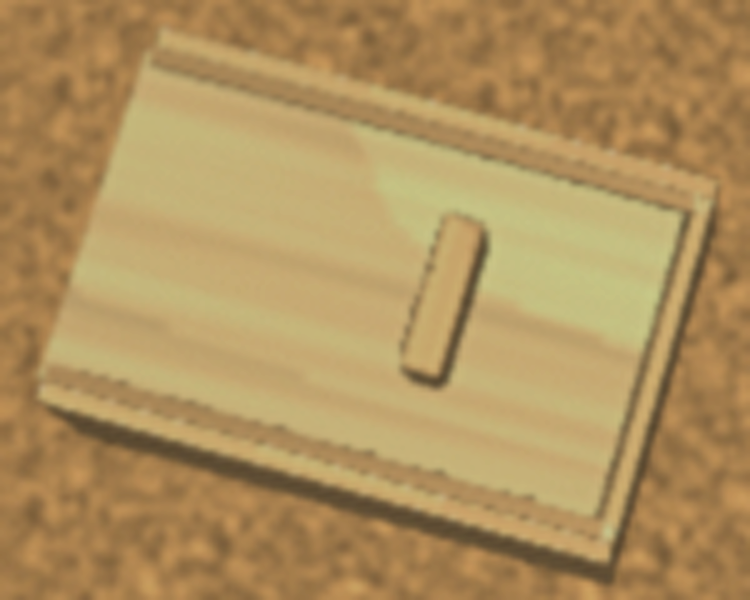

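View pics/c2.png

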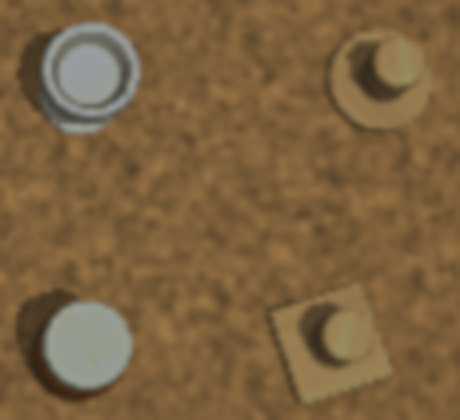

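The first crop shows the rim corners at (163,30), (717,183), (608,563) and (40,398), and the bar top centred near (444,296). The second shows the round foot centred at (380,79) with its handle top at (400,62). The square handle top is at (347,335).

Run:
```python
from h import *
s=load("top0.png")
c=lambda L:np.array(L)/5+[145-.4,132-.4]
d=lambda L:np.array(L)/4+[310-.4,170-.4]
C=p2w(s,c([[163,30],[717,183],[608,563],[40,398]]),.077)
print(C.round(4)); e=np.linalg.norm(C-np.roll(C,-1,0),axis=1);print(e)
o=C.mean(0); y=(C[0]+C[3]-C[1]-C[2]);yaw=np.arctan2(y[1],y[0])-np.pi/2
x=(C[0]+C[1]-C[2]-C[3]);print("o",o,np.degrees(yaw),np.degrees(np.arctan2(x[1],x[0])))
B=p2w(s,c([[445,297]]),.104)[0]; print("bar",B, R.from_euler('z',-yaw).apply(B-o))
M=p2w(s,c([[645,365]]),.072)[0]; print("cover edge",R.from_euler('z',-yaw).apply(M-o))
print("foot",p2w(s,d([[380.5,79]]),.010),"htop",p2w(s,d([[400,62]]),.05))
print("sq",p2w(s,d([[347,335]]),.05),p2w(s,d([[331,343]]),.01),"jars",p2w(s,d([[90,70],[87,345]]),.06))
```

```text
[[ 0.671   0.1254  0.077 ]
 [ 0.6156 -0.0855  0.077 ]
 [ 0.4723 -0.0484  0.077 ]
 [ 0.5285  0.1627  0.077 ]]
[0.21801565 0.14800171 0.21853249 0.14724708]
o [0.57183455 0.03855905 0.077     ] -14.822564932269334 -14.596015404082486
bar [0.56395803 0.01204588 0.104     ] [-0.00083164 -0.02764591  0.027     ]
cover edge [ 0.0010072  -0.10183705 -0.005     ]
foot [[ 0.59539177 -0.32059363  0.01      ]] htop [[ 0.59494081 -0.32074252  0.05      ]]
sq [[ 0.46279564 -0.29240504  0.05      ]] [[ 0.46290128 -0.29329558  0.01      ]] jars [[ 0.58514194 -0.16974887  0.06      ]
 [ 0.45504715 -0.16878744  0.06      ]]
```

Request:
{"name": "step_arm", "arguments": {
  "steps": [
    [-3.4,-2.9,0,0,0,0,-1],
    [-3.4,-2.9,0,0,0,0,-1],
    [-3.4,-2.9,0,0,0,0,-1],
    [-3.4,-2.9,0,0,0,0,-1],
    [-3.4,-2.9,0,0,0,0,-1],
    [-3.4,-2.9,0,0,0,0,-1],
    [-3.4,-2.9,0,0,0,0,-1],
    [-3.4,-2.9,0,0,0,0,-1]
  ],
  "force": 20
}}

```text
clock: 1.1
tool_pos: [0.366, 0.3067, 0.2555]
eef_rot: [0.132, 0.991, -0.0, -0.0]
contact_force: [-0.2, 0.8, -0.7]
opening: 0.998
finger_force: 0.0
```

Request:
{"name": "step_arm", "arguments": {
  "steps": [
    [-3.4,-2.9,0,0,0,0,-1],
    [-3.4,-2.9,0,0,0,0,-1],
    [-3.4,-2.9,0,0,0,0,-1],
    [-3.4,-2.9,0,0,0,0,-1],
    [-3.4,-2.9,0,0,0,0,-1],
    [-3.4,-2.9,0,0,0,0,-1],
    [-3.4,-2.9,0,0,0,0,-1],
    [0,0,0,0,0,0,-1]
  ]
}}

```text
clock: 2.1
tool_pos: [0.5434, 0.0456, 0.2551]
eef_rot: [0.136, 0.991, -0.001, 0.0]
contact_force: [-1.0, 0.7, -0.1]
opening: 0.997
finger_force: 0.0
```

```bash
cat >> h.py <<'E'
def todo(p):  # remaining tool-frame shift in cm and turn (deg) to world point p, box-aligned, tool down
    s=r.get_state(); q=R.from_quat(s["eef_rot"]); a=np.radians(-14.7)
    x=[-np.cos(a),-np.sin(a),0]; y=[-np.sin(a),np.cos(a),0]; G=R.from_matrix(np.c_[x,y,[0,0,-1]])
    print("t",round(s["clock"],2),"pos",np.round(s["tool_pos"],4),"F",np.round(s["contact_force"],1),"open",round(s["opening"],3),"grip",np.round(s["finger_force"],1))
    print("shift cm",(q.inv().apply(np.array(p)-s["tool_pos"])*100).round(2),"turn",np.degrees((q.inv()*G).as_rotvec()).round(2))
def box(x,y,z):
    return R.from_euler('z',-14.7,degrees=True).apply([x,y,z])+[.572,.0385,0]
E
python3 - <<'E'
from h import *
todo([.564,.012,.096]); 
s=snap("wrist","w0.png"); print(w2p(s,[[.564,.012,.104],list(box(0,-.030,.104)),list(box(-.03,-.028,.104)),list(box(.03,-.028,.104))]))
E
```

```text
t 2.1 pos [0.5434 0.0456 0.2551] F [-1.   0.7 -0.1] open 0.997 grip 0.0
shift cm [-2.87 -2.65 15.92] turn [-0.11  0.05 -0.89]
[[246.94212957 228.27000972]
 [244.69552072 229.23621861]
 [245.36295588 200.78610077]
 [247.86934246 256.03210132]]
```

View pics/w0.png

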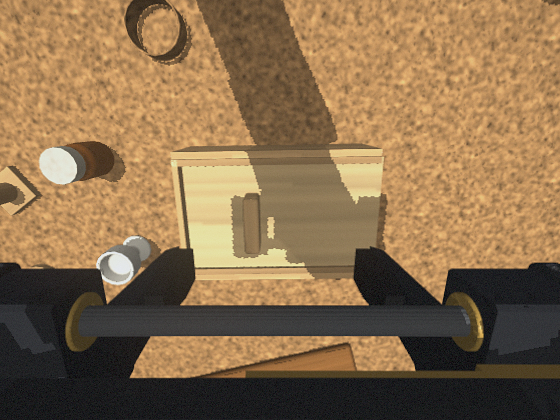

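The wrist view puts the bar at about (252,224), some 4 mm further toward +y than I estimated. That's well within the jaw opening.

Request:
{"name": "step_arm", "arguments": {
  "steps": [
    [-2.8,-2.3,0,0,0,-0.9,-1],
    [0,0,4,0,0,0,-1],
    [0,0,4,0,0,0,-1],
    [0,0,3,0,0,0,-1],
    [0,0,2,0,0,0,-1],
    [0,0,1,0,0,0,-1],
    [0,0,1,0,0,0,-1],
    [0,0,0,0,0,0,-1]
  ]
}}

```text
clock: 3.15
tool_pos: [0.5627, 0.0208, 0.1055]
eef_rot: [0.124, 0.992, 0.0, -0.0]
contact_force: [0.8, -0.2, -0.3]
opening: 1.001
finger_force: 0.0
```

Run:
```python
from h import *
todo([.565,.016,.096])
```

```text
t 3.15 pos [0.5627 0.0208 0.1055] F [ 0.8 -0.2 -0.3] open 1.001 grip 0.0
shift cm [-0.34 -0.41  0.95] turn [ 0.   -0.03  0.47]
```

Request:
{"name": "step_arm", "arguments": {
  "steps": [
    [-0.3,-0.4,0.9,0,0,0,-1],
    [0,0,0,0,0,0,1],
    [0,0,0,0,0,0,1],
    [0,0,0,0,0,0,1],
    [0,0,0,0,0,0,1],
    [0,0,0,0,0,0,1],
    [0,0,0,0,0,0,1],
    [0,0,0,0,0,0,1]
  ]
}}

```text
clock: 4.15
tool_pos: [0.5649, 0.0158, 0.0967]
eef_rot: [0.124, 0.992, 0.0, 0.0]
contact_force: [-0.1, 0.1, 0.1]
opening: 0.23
finger_force: 0.0
```

Request:
{"name": "step_arm", "arguments": {
  "steps": [
    [0,0,0,0,0,0,1],
    [0,0,0,0,0,0,1],
    [0,0,0,0,0,0,1]
  ]
}}

```text
clock: 4.53
tool_pos: [0.5648, 0.0156, 0.0967]
eef_rot: [0.124, 0.992, -0.0, -0.0]
contact_force: [-1.3, -1.3, -0.4]
opening: 0.179
finger_force: 20.0
```

Bar gripped (15.8 mm opening). Sliding the cover back.

Request:
{"name": "step_arm", "arguments": {
  "steps": [
    [0,1.5,0,0,0,0,1],
    [0,2,0,0,0,0,1],
    [0,2,0,0,0,0,1],
    [0,2,0,0,0,0,1],
    [0,2,0,0,0,0,1],
    [0,2,0,0,0,0,1],
    [0,1,0,0,0,0,1],
    [0,0,0,0,0,0,1]
  ]
}}

```text
clock: 5.52
tool_pos: [0.5973, 0.1402, 0.0967]
eef_rot: [0.123, 0.992, 0.002, 0.001]
contact_force: [4.9, 0.6, -4.3]
opening: 0.182
finger_force: 20.0
```

Request:
{"name": "step_arm", "arguments": {
  "steps": [
    [0,0.3,0,0,0,0,1],
    [0,0.3,0,0,0,0,1],
    [0,0,0,0,0,0,1]
  ]
}}

```text
clock: 5.9
tool_pos: [0.5981, 0.1433, 0.0968]
eef_rot: [0.124, 0.992, 0.0, 0.001]
contact_force: [5.4, -1.5, -3.6]
opening: 0.18
finger_force: 20.0
```

Run:
```python
from h import *
todo([.599,.148,.2])
```

```text
t 5.9 pos [0.5981 0.1433 0.0968] F [ 5.4 -1.5 -3.6] open 0.18 grip 20.0
shift cm [  0.02   0.48 -10.32] turn [0.06 0.09 0.43]
```

Request:
{"name": "step_arm", "arguments": {
  "steps": [
    [0,0,0,0,0,0,-1],
    [0,0,0,0,0,0,-1],
    [0,0,0,0,0,0,-1],
    [0,0,-3,0,0,0,-1],
    [0,0,-3,0,0,0,-1],
    [0,0,-4,0,0,0,-1],
    [-1.2,-4.5,-3,0,0,0,-1],
    [-1.2,-4.5,0,0,0,0,-1]
  ]
}}

```text
clock: 6.9
tool_pos: [0.5996, 0.0497, 0.2295]
eef_rot: [0.123, 0.992, 0.001, 0.003]
contact_force: [0.4, -0.3, -0.9]
opening: 0.999
finger_force: 0.0
```

Request:
{"name": "step_arm", "arguments": {
  "steps": [
    [-1.2,-4.5,0,0,0,0,-1],
    [-1.2,-4.5,0,0,0,0,-1],
    [-1.2,-4.5,0,0,0,0,-1],
    [-1.2,-4.5,0,0,0,0,-1],
    [-1.2,-4.5,0,0,0,0,-1],
    [-1.2,-4.5,0,0,0,0,-1],
    [-1.2,-4.5,0,0,0,0,-1],
    [0,0,0,0,0,0,-1]
  ]
}}

```text
clock: 7.9
tool_pos: [0.6002, -0.2821, 0.2261]
eef_rot: [0.128, 0.992, -0.002, -0.001]
contact_force: [-0.1, 0.3, 0.1]
opening: 1.0
finger_force: 0.0
```

Run:
```python
from h import *
todo([.595,-.3206,.038])
s=snap("wrist","w1.png"); print(w2p(s,[[.595,-.3206,.05],[.595,-.3206,.01],[.463,-.293,.05]]))
```

```text
t 7.9 pos [ 0.6002 -0.2821  0.2261] F [-0.1  0.3  0.1] open 1.0 grip 0.0
shift cm [-0.49 -3.79 18.83] turn [-0.2  -0.04 -0.01]
[[237.78671576 199.33781369]
 [241.7981634  191.05433   ]
 [225.41051952  61.1561418 ]]
```

View pics/w1.png

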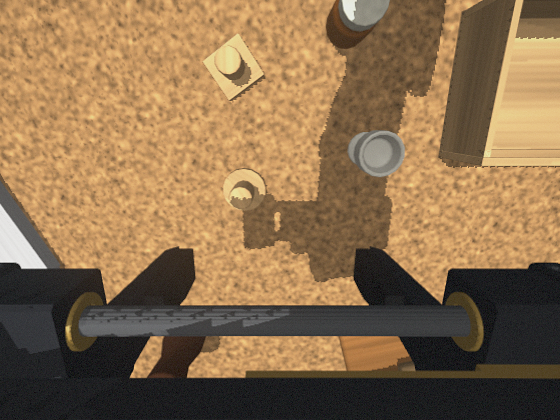

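The wrist view shows the round handle top at (242,198), within a few mm of the prediction. The square stamp and the jars are clear of the jaws.

Request:
{"name": "step_arm", "arguments": {
  "steps": [
    [-0.5,-3.6,2,0,0,0,-1],
    [0,0,4,0,0,0,-1],
    [0,0,4,0,0,0,-1],
    [0,0,4,0,0,0,-1],
    [0,0,2,0,0,0,-1],
    [0,0,1,0,0,0,-1],
    [0,0,0,0,0,0,-1],
    [0,0,0,0,0,0,-1]
  ]
}}

```text
clock: 8.95
tool_pos: [0.599, -0.3128, 0.0581]
eef_rot: [0.124, 0.992, -0.0, 0.001]
contact_force: [0.4, 0.1, 0.1]
opening: 1.0
finger_force: 0.0
```

Run:
```python
from h import *
todo([.596,-.318,.038])
```

```text
t 8.95 pos [ 0.599  -0.3128  0.0581] F [0.4 0.1 0.1] open 1.0 grip 0.0
shift cm [ 0.17 -0.58  2.01] turn [-0.01  0.14  0.43]
```

Request:
{"name": "step_arm", "arguments": {
  "steps": [
    [0.2,-0.6,1,0,0,0.4,-1],
    [0,0,1,0,0,0,-1],
    [0,0,0,0,0,0,0.2],
    [0,0,0,0,0,0,0.2],
    [0,0,0,0,0,0,0.2],
    [0,0,0,0,0,0,0.2],
    [0,0,0,0,0,0,0.2],
    [0,0,0,0,0,0,0.2]
  ],
  "force": 15
}}

```text
clock: 9.95
tool_pos: [0.5946, -0.3178, 0.0368]
eef_rot: [0.128, 0.992, 0.0, 0.0]
contact_force: [0.5, 0.7, -0.9]
opening: 0.401
finger_force: 0.0
```

Request:
{"name": "step_arm", "arguments": {
  "steps": [
    [0,0,0,0,0,0,1],
    [0,0,0,0,0,0,1],
    [0,0,0,0,0,0,1],
    [0,0,0,0,0,0,1],
    [0,0,0,0,0,0,1]
  ]
}}

```text
clock: 10.58
tool_pos: [0.5945, -0.3179, 0.0367]
eef_rot: [0.128, 0.992, 0.0, -0.0]
contact_force: [-0.1, 0.1, 0.2]
opening: 0.286
finger_force: 15.0
```

Request:
{"name": "step_arm", "arguments": {
  "steps": [
    [0,0,-1,0,0,0,1],
    [0,0,-3,0,0,0,1],
    [0,0,-4,0,0,0,1],
    [0,0,-4,0,0,0,1],
    [0,0,-3,0,0,0,1],
    [1.2,3.3,0,0,0,0,1],
    [1.2,3.3,0,0,0,0,1],
    [1.2,3.3,0,0,0,0,1]
  ],
  "force": 20
}}

```text
clock: 11.58
tool_pos: [0.5847, -0.2117, 0.1875]
eef_rot: [0.128, 0.992, 0.0, 0.0]
contact_force: [-0.3, -0.4, -0.8]
opening: 0.287
finger_force: 20.0
```

Request:
{"name": "step_arm", "arguments": {
  "steps": [
    [1.2,3.3,0,0,0,0,1],
    [1.2,3.3,0,0,0,0,1],
    [1.2,3.3,0,0,0,0,1],
    [1.2,3.3,0,0,0,0,1],
    [1.2,3.3,0,0,0,0,1],
    [1.2,3.3,0,0,0,0,1],
    [0,0,0,0,0,0,1],
    [0,0,0,0,0,0,1]
  ]
}}

```text
clock: 12.58
tool_pos: [0.5654, -0.0042, 0.1871]
eef_rot: [0.128, 0.992, -0.0, 0.0]
contact_force: [0.0, -0.7, 0.0]
opening: 0.289
finger_force: 20.0
```

Run:
```python
from h import *
p=box(0,-.035,.043);todo(p)
a=snap("scene","s2.png")["pixels"];b=snap("top","t2.png")["pixels"]
a=np.array(a)[130:310,130:450,::-1];b=np.array(b)[120:270,140:420,::-1]
f=lambda i,k:cv2.resize(np.ascontiguousarray(i),None,fx=k,fy=k,interpolation=cv2.INTER_CUBIC)
a=f(a,1.8);b=f(b,576/280);print(a.shape,b.shape);b=b[:600-a.shape[0]]
w=min(a.shape[1],b.shape[1]);cv2.imwrite("pics/m2.png",np.vstack([a[:,:w],b[:,:w]]))
```

```text
t 12.57 pos [ 0.5654 -0.0042  0.1871] F [ 0.  -0.7  0. ] open 0.289 grip 20.0
shift cm [ 0.45  0.81 14.41] turn [-0.05  0.04 -0.01]
(324, 576, 3) (309, 576, 3)
```

View pics/m2.png

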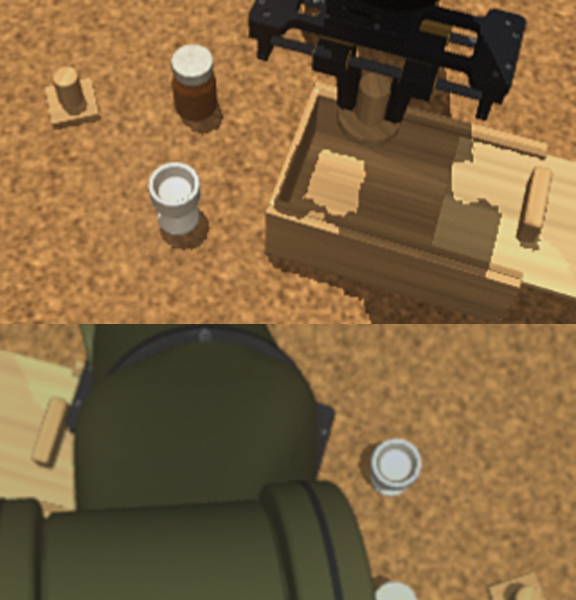

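The stamp is held upright over the open mouth, and the cover is back. Lowering it in.

Request:
{"name": "step_arm", "arguments": {
  "steps": [
    [0.4,0.8,0,0,0,0,1],
    [0,0,3,0,0,0,1],
    [0,0,4,0,0,0,1],
    [0,0,3,0,0,0,1],
    [0,0,2,0,0,0,1],
    [0,0,1,0,0,0,1],
    [0,0,0,0,0,0,1],
    [0,0,0,0,0,0,1]
  ]
}}

```text
clock: 13.68
tool_pos: [0.5641, 0.0057, 0.0575]
eef_rot: [0.128, 0.992, 0.0, 0.001]
contact_force: [0.9, 0.1, -0.4]
opening: 0.287
finger_force: 20.0
```

Request:
{"name": "step_arm", "arguments": {
  "steps": [
    [0,0,0.5,0,0,0,1],
    [0,0,0.4,0,0,0,1],
    [0,0,0.2,0,0,0,1],
    [0,0,0,0,0,0,1]
  ]
}}

```text
clock: 14.18
tool_pos: [0.5633, 0.0056, 0.0455]
eef_rot: [0.128, 0.992, -0.0, -0.0]
contact_force: [0.9, 0.7, -0.7]
opening: 0.286
finger_force: 20.0
```

Request:
{"name": "step_arm", "arguments": {
  "steps": [
    [0,0,0.1,0,0,0,1],
    [0,0,0.1,0,0,0,1],
    [0,0,0,0,0,0,1]
  ]
}}

```text
clock: 14.55
tool_pos: [0.5634, 0.0057, 0.0436]
eef_rot: [0.128, 0.992, 0.0, -0.0]
contact_force: [-0.2, 0.0, -0.6]
opening: 0.29
finger_force: 20.0
```

Request:
{"name": "step_arm", "arguments": {
  "steps": [
    [0,0,0.1,0,0,0,1],
    [0,0,0,0,0,0,1]
  ]
}}

```text
clock: 14.8
tool_pos: [0.5635, 0.0056, 0.0427]
eef_rot: [0.128, 0.992, 0.0, 0.0]
contact_force: [-0.7, -0.9, 0.7]
opening: 0.286
finger_force: 20.0
```

Request:
{"name": "step_arm", "arguments": {
  "steps": [
    [0,0,0.1,0,0,0,1],
    [0,0,0,0,0,0,1]
  ]
}}

```text
clock: 15.05
tool_pos: [0.5635, 0.0056, 0.0426]
eef_rot: [0.128, 0.992, -0.0, 0.0]
contact_force: [-1.8, 0.5, 7.8]
opening: 0.289
finger_force: 20.0
```

Contact with the floor (8 N). Letting go with a partial opening, then lifting straight up.

Request:
{"name": "step_arm", "arguments": {
  "steps": [
    [0,0,0,0,0,0,-0.1],
    [0,0,0,0,0,0,-0.1],
    [0,0,0,0,0,0,-0.1],
    [0,0,0,0,0,0,-0.1],
    [0,0,0,0,0,0,-0.1],
    [0,0,-1,0,0,0,-0.1],
    [0,0,-3,0,0,0,-0.1],
    [0,0,-4,0,0,0,-0.1]
  ]
}}

```text
clock: 16.05
tool_pos: [0.5629, 0.0056, 0.1225]
eef_rot: [0.128, 0.992, -0.0, -0.001]
contact_force: [-0.4, -0.5, -0.7]
opening: 0.551
finger_force: 0.0
```

Request:
{"name": "step_arm", "arguments": {
  "steps": [
    [0,0,-4,0,0,0,-0.1],
    [0,3.5,-2,0,0,0,-1],
    [0,3.5,0,0,0,0,-1],
    [0,3.5,0,0,0,0,-1],
    [0,3,0,0,0,0,-1],
    [0,0,0,0,0,0,-1],
    [0,0,0,0,0,0,-1]
  ]
}}

```text
clock: 16.92
tool_pos: [0.5973, 0.1346, 0.1819]
eef_rot: [0.128, 0.992, -0.001, -0.0]
contact_force: [0.3, 0.0, 0.2]
opening: 1.0
finger_force: 0.0
```

Run:
```python
from h import *
todo([.598,.143,.0968])
a=snap("scene","s3.png")["pixels"];b=snap("wrist","w3.png")["pixels"]
a=np.array(a)[150:310,270:500,::-1]
a=cv2.resize(np.ascontiguousarray(a),None,fx=2,fy=2,interpolation=cv2.INTER_CUBIC)
b=cv2.resize(np.array(b)[:300,100:,::-1],(460,280))
cv2.imwrite("pics/m3.png",np.vstack([a,b]))
```

```text
t 16.93 pos [0.5973 0.1346 0.1819] F [0.3 0.  0.2] open 1.0 grip 0.0
shift cm [0.15 0.84 8.51] turn [-0.09 -0.   -0.02]
```

View pics/m3.png

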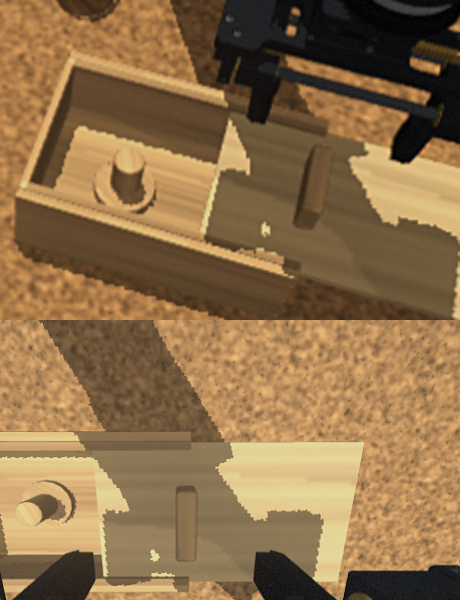

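The stamp stands upright and free on the box floor, at (125,180) in the scene crop. The cover is still back, with the bar between the open jaws. Now to grip the bar and shut the cover.

Request:
{"name": "step_arm", "arguments": {
  "steps": [
    [0.1,0.8,3,0,0,0,-1],
    [0,0,3,0,0,0,-1],
    [0,0,1.5,0,0,0,-1],
    [0,0,1,0,0,0,-1],
    [0,0,0,0,0,0,1],
    [0,0,0,0,0,0,1],
    [0,0,0,0,0,0,1],
    [0,0,0,0,0,0,1]
  ]
}}

```text
clock: 18.02
tool_pos: [0.5989, 0.1443, 0.0972]
eef_rot: [0.128, 0.992, 0.0, 0.0]
contact_force: [-0.5, -0.7, -0.4]
opening: 0.571
finger_force: 0.0
```

Request:
{"name": "step_arm", "arguments": {
  "steps": [
    [0,0,0,0,0,0,1],
    [0,0,0,0,0,0,1],
    [0,0,0,0,0,0,1],
    [0,0,0,0,0,0,1],
    [0,0,0,0,0,0,1],
    [0,0,0,0,0,0,1],
    [0,0,0,0,0,0,1]
  ]
}}

```text
clock: 18.9
tool_pos: [0.5986, 0.144, 0.0967]
eef_rot: [0.128, 0.992, -0.0, -0.0]
contact_force: [-1.0, -1.3, 0.4]
opening: 0.177
finger_force: 20.0
```

Run:
```python
from h import *
todo(box(0,-.030,.0968))
```

```text
t 18.9 pos [0.5986 0.144  0.0967] F [-1.  -1.3  0.4] open 0.177 grip 20.0
shift cm [-9.000e-02 -1.388e+01 -1.000e-02] turn [-0.01 -0.01  0.02]
```

Request:
{"name": "step_arm", "arguments": {
  "steps": [
    [0,-1.5,0,0,0,0,1],
    [0,-2,0,0,0,0,1],
    [0,-2,0,0,0,0,1],
    [0,-2,0,0,0,0,1],
    [0,-2,0,0,0,0,1],
    [0,-2,0,0,0,0,1],
    [0,-1.5,0,0,0,0,1],
    [0,0,0,0,0,0,1]
  ]
}}

```text
clock: 19.9
tool_pos: [0.565, 0.0154, 0.0967]
eef_rot: [0.129, 0.992, -0.001, -0.001]
contact_force: [0.2, -1.6, -2.2]
opening: 0.183
finger_force: 20.0
```

Request:
{"name": "step_arm", "arguments": {
  "steps": [
    [0,-0.3,0,0,0,0,1],
    [0,-0.2,0,0,0,0,1],
    [0,0,0,0,0,0,1]
  ]
}}

```text
clock: 20.27
tool_pos: [0.5647, 0.0143, 0.0967]
eef_rot: [0.127, 0.992, 0.0, 0.0]
contact_force: [0.5, 1.4, -3.1]
opening: 0.179
finger_force: 20.0
```

Request:
{"name": "step_arm", "arguments": {
  "steps": [
    [0,-0.2,0,0,0,0,1],
    [0,0,0,0,0,0,1]
  ]
}}

```text
clock: 20.52
tool_pos: [0.564, 0.0117, 0.0967]
eef_rot: [0.128, 0.992, 0.0, 0.0]
contact_force: [1.8, 1.1, -3.6]
opening: 0.178
finger_force: 20.0
```

Run:
```python
from h import *
todo(box(0,-.030,.0968))
```

```text
t 20.52 pos [0.564  0.0117 0.0967] F [ 1.8  1.1 -3.6] open 0.178 grip 20.0
shift cm [-0.09 -0.21 -0.01] turn [0.01 0.   0.04]
```

Still sliding freely, so I'll creep to the stop.

Request:
{"name": "step_arm", "arguments": {
  "steps": [
    [0,-0.15,0,0,0,0,1],
    [0,0,0,0,0,0,1],
    [0,0,0,0,0,0,1]
  ]
}}

```text
clock: 20.9
tool_pos: [0.564, 0.0115, 0.0967]
eef_rot: [0.127, 0.992, 0.001, 0.0]
contact_force: [2.8, 4.1, -4.9]
opening: 0.182
finger_force: 20.0
```

Request:
{"name": "step_arm", "arguments": {
  "steps": [
    [0,-0.15,0,0,0,0,1],
    [0,0,0,0,0,0,1],
    [0,0,0,0,0,0,1]
  ]
}}

```text
clock: 21.28
tool_pos: [0.564, 0.0114, 0.0967]
eef_rot: [0.127, 0.992, 0.002, 0.001]
contact_force: [3.0, 7.4, -5.1]
opening: 0.178
finger_force: 20.0
```

Request:
{"name": "step_arm", "arguments": {
  "steps": [
    [0,-0.3,0,0,0,0,1],
    [0,-0.2,0,0,0,0,1],
    [0,0,0,0,0,0,1]
  ]
}}

```text
clock: 21.65
tool_pos: [0.5639, 0.0113, 0.0967]
eef_rot: [0.125, 0.992, 0.005, 0.002]
contact_force: [4.9, 15.3, -8.8]
opening: 0.183
finger_force: 20.1
```

A hard stop at 15 N, so it's shut. I'll ease off the push before letting go, then rise clear and check.

Request:
{"name": "step_arm", "arguments": {
  "steps": [
    [0,0.4,0,0,0,0,1],
    [0,0,0,0,0,0,-1],
    [0,0,0,0,0,0,-1],
    [0,0,0,0,0,0,-1],
    [0,0,0,0,0,0,-1],
    [0,0,-3,0,0,0,-1],
    [0,0,-4,0,0,0,-1],
    [0,0,-4,0,0,0,-1]
  ]
}}

```text
clock: 22.65
tool_pos: [0.5626, 0.0074, 0.2078]
eef_rot: [0.128, 0.992, -0.0, -0.0]
contact_force: [1.0, 0.0, 0.1]
opening: 0.953
finger_force: 0.0
```

Request:
{"name": "step_arm", "arguments": {
  "steps": [
    [0,5,-3,0,0,0,-1],
    [0,5,0,0,0,0,-1],
    [0,5,0,0,0,0,-1],
    [0,5,0,0,0,0,-1],
    [0,5,0,0,0,0,-1],
    [0,5,0,0,0,0,-1],
    [0,5,0,0,0,0,-1],
    [0,0,0,0,0,0,-1]
  ]
}}

```text
clock: 23.65
tool_pos: [0.6498, 0.352, 0.2357]
eef_rot: [0.125, 0.992, 0.002, -0.001]
contact_force: [0.0, -0.0, -0.2]
opening: 0.997
finger_force: 0.0
```

Run:
```python
from h import *
todo([.5,.3,.3])
b=np.array(snap("top","t4.png")["pixels"])
c=cv2.resize(b[132:272,145:295,::-1],None,fx=4.2,fy=4.2,interpolation=cv2.INTER_CUBIC)
cv2.imwrite("pics/m4.png",cv2.convertScaleAbs(c,alpha=1.3))
a=np.array(snap("scene","s4.png")["pixels"]);a0=load("scene0.png")["pixels"]
d=np.abs(a[140:205,145:200].astype(int)-a0[140:205,145:200]);print("square stamp region diff",d.mean(),d.max())
```

```text
t 23.65 pos [0.6498 0.352  0.2357] F [ 0.  -0.  -0.2] open 0.997 grip 0.0
shift cm [13.25 -8.72 -6.42] turn [ 0.18 -0.15  0.37]
square stamp region diff 3.1163636363636362 8
```

View pics/m4.png

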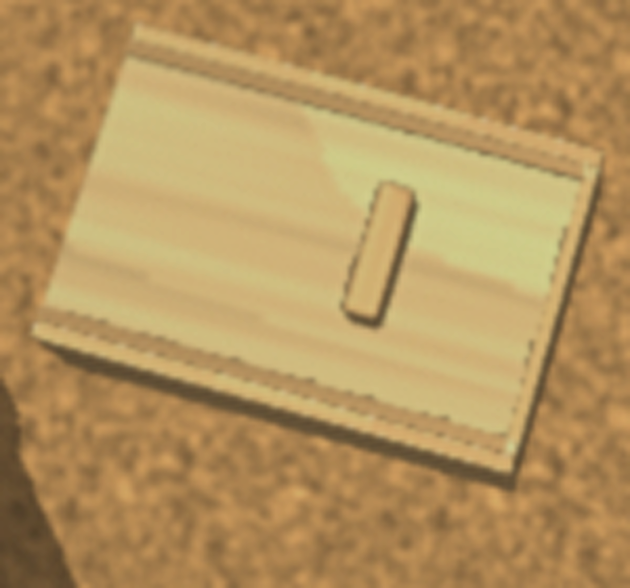

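The cover edge meets the end wall, and the dark gap at the right is gone. The square stamp hasn't moved.

```bash
python3 -c "
from plant import r
print(r.finish_job())"
```

```text
the job is handed in; nothing more can be done
None
```

The job is handed in after about 24 s: the round stamp stands upright on the box floor, the cover was pushed to its hard stop and looks fully shut, and the square stamp is where it was.

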